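Close the balance's draught cover and tare it touch-free

ROBOT

A 6-joint arm with a two-finger parallel gripper is mounted at the origin on the work surface. World frame = base frame: x ahead of the robot, y to its left, z up, the work surface at z = 0. Lengths are in m, angles in rad, forces in N, time in s.
With the tool pointing down it reaches from about 0.35 to 0.85 m from the base axis. Payload 8.1 kg.
Tool frame: the origin (TCP) lies on the centre line of the jaws, within the pads' length; the fingertips stand 11 mm ahead of it and the grasp point (between the pads) lies 8 mm behind it (arm.nose_length is the distance from the TCP to the fingertips, in m); z points along the fingers, y is the line along which they close (so a half turn about z gives the same grasp; the last joint's range is limited). The gripper opens to 93 mm and grips with 3 to 60 N. Pads are 15 mm wide; open, the fingers measure 128 mm over their backs; the gripper's body (75 mm by 188 mm) begins 65 mm behind the grasp point.
Start: joints at [-1.402, 0.13, 1.488, -0, 1.523, -0.085], TCP at [0.151, -0.581, 0.23] pointing down, gripper open.
Joint ranges: [-2.96, 2.96], [-0.89, 2.26], [0.02, 2.5], [-1.34, 4.48], [0, 2.73], [-2.66, 2.66]. Speed limits (rad/s): [2.39, 2.39, 2.79, 3.14, 3.14, 3.14].

INTERFACE

Orientations are given as [roll, pitch, yaw] about the fixed x, y, z axes, in that order (R = Rz(yaw) Ry(pitch) Rx(roll)).
In Python, from cell import arm gives the robot as it stands.
- The arm moves only by the tool step_arm, never from a script. Its argument "deltas" is a list of rows, each an object of numbers: "gripper": the opening in per cent of the stroke, from 0 (shut) to 100 (fully open); "tx", "ty", "tz": the shift along the tool's x, y, z in units of 25 mm (1.0 is 25 mm); "roll": the turn about the tool's z in units of 0.12 rad (1.0 is 0.12 rad). In form: [{"gripper": .., "tx": .., "ty": .., "tz": .., "roll": ..}, ...]. A call has exactly 10 rows; each row shifts and turns the commanded pose from where the row before left it, along the tool's axes as they then stand; what a row does not reach is not made up. A row lasts 1/10 s, in which the tool goes at most 50 mm and 8.59 degrees, less where a joint would pass 70% of its speed; a pose out of reach is approached as far as the arm can. A call with a number of a shift or a turn outside -1 to 1 is refused whole. A call with a gripper value outside its range is refused whole. The fingers move at their own pace and stop on an object; "force" is the grip in N (left out, the last holds). Time passes only in rows, so rows that do not move let the fingers close, or fill a call up. It gives the time, the measured TCP pose, the force, the opening and the grip force at its end, in the units of the state.
- arm.get_state(): the state, without advancing time (a new reading comes with each control period).
- arm.snapshot(name): name is "scene" or "top" or "wrist"; returns (picture, depth): 384x512x3 uint8, red, green, blue; 384x512 float32, m along the optical axis (not along the pixel's ray), 0 where there is no reading.
- arm.camera_info(name): a dict with "camera_matrix" (3x3 intrinsics, pixels), "R" (3x3) and "t" (3): a world point X has camera coordinates R X + t; the wrist camera has in their place "tool_from_camera" (4x4, takes a point from camera to tool coordinates, whose origin is the TCP and whose axes are the flange's). Camera axes: x right, y down, z forward; pixel columns grow to the right and rows downward; lengths in m; the calibration is good to about 2 mm. A picture is of the moment at which its call begins: read the wrist's pose just before it. camera_info takes no time and is no camera call.
- arm.hand_in(): hands the job in; it is judged then, once.
The state is a dict: "clock": time; "joints": joint angles; "dq": joint speeds; "joint_torque": joint torques, N m; "ee_pos": TCP position; "tcp_rot": TCP orientation; "contact_force": force on the tool from outside, world axes, zero at the start; "moment": the same for the moment, N m; "gripper_width": opening from 0.0 (shut) to 1.0 (fully open); "grip_force": force on a finger pad.
Only numpy, scipy, OpenCV 4.12 (cv2) and the standard library are available. Lean on these libraries where they do the work, as an engineer would, in place of code of your own. Each camera call takes 0.05 s, during which the arm holds its last target. There are 200 camera calls.

TASK

Make the laboratory balance ready for weighing: with your fingertips, gently push the sliding glass cover of its draught shield fully shut (push its grip bar, do not pinch it). Then point down at the touch-free tare sensor, the right-hand one of the two on the terminal as seen from the robot, holding the fingertips about 3 cm above it for two seconds without touching the terminal. Finally take your hand well clear of the terminal; never hold it over the left-hand sensor, which would log a false reading, and leave the beaker on the pan, the bottles and the spatula as they are.

Things in the scene. Friction and masses are not known exactly. Their poses are not given: they have to be found in the camera images.
- balance: milligram balance, fixed: white and grey housing 230 deep (x) by 200 wide (y) by 70 mm high with a glass draught-shield box 180 by 180 mm on it, top at 158 mm. Origin: centre of its underside on the bench; x points from its front (the terminal's and robot's side) to its back, y to the left seen from the robot, z up. Pressing on it or its cover with more than 30 N is too much.
- cover (a joint): opening of the sliding glass cover on top of the draught shield, in m: 0 fully shut at its stop, up to 0.10 as it slides to the back (+x of the balance); starts 0.05 to 0.09. Shut it by pushing the grip to the front (-x of the balance, towards the terminal). It slides with 1 to 2 N, stays where left and cannot be lifted. Shut means less than 4 mm.
- grip (a point): centre of the black grip bar standing on the cover's pane, axes as the balance; moves with the cover. Bar 8 mm thick (x), 70 long (y), 15 high: its top is 7.5 mm above this point, the pane 7.5 mm below. The pane reaches 147 mm behind the bar and 23 before it; rails 4 mm above it run 85 mm to either side. Push the bar's back face; fingers pressing front and back faces together count as pinching.
- terminal: the balance's operating terminal, fixed on the bench before it: white panel 110 deep by 205 mm wide, sloping down to the robot (57 mm high at the rear edge, 35 at the front), a display in the middle and a round black sensor window 18 mm across near each end. Origin: centre of its underside; x to the back, y to the left seen from the robot, z up. Must not be touched.
- tare_sensor (a point): touch-free tare sensor: the right-hand (-y) window on the terminal, seen from the robot; point at the centre of the window's surface, 48 mm above the bench, axes as the terminal. It reacts to fingertips held 10 to 50 mm straight above it and within about 15 mm sideways. The hand counts as withdrawn when the fingers are more than 120 mm away.
- left_sensor (a point): the other, like sensor: the left-hand (+y) window on the terminal, 166 mm from the tare sensor; point at its centre, 48 mm above the bench. Do not let the fingers come within 30 mm sideways of it lower than 60 mm above it.
- pan (a point): centre of the top of the round steel weighing pan (120 mm across) inside the draught shield, 77 mm above the bench
- beaker_mid (a point): small glass beaker, 42 mm across, 45 mm high, standing loose on the pan under the cover; point at its centre half-way up. Leave alone.
- amber_bottle_mid (a point): amber glass jar with a white cap, 60 mm across, 115 mm high, standing loose to the left of the balance; point at its centre half-way up. Leave alone.
- clear_bottle_mid (a point): clear glass bottle with a blue cap, 56 mm across, 125 mm high, standing loose to the right of the balance; point at its centre half-way up. Leave alone.
- spatula_grip (a point): thin double-ended steel laboratory spatula, 175 mm long, 12 mm wide, lying flat on the bench to the right of the terminal; point at the middle of its 6 mm rod. Leave alone.
Not all that is in view belongs to the job. What is shaped like the terminal but purple is not meant.

How it is judged:
On the way, in this order (a step that is already met when the one before it is completed fails the run):
1. the cover is pushed fully shut (value of joint cover below 0.004 m), for 0.2 s.
2. with the cover shut, the fingertips dwell just above the tare sensor (value of joint cover below 0.004 m and horizontal distance between the grasp point and tare_sensor below 0.025 m and z of the grasp point in the frame of tare_sensor between 0.015 and 0.078 m), for 1.5 s.
At the end, for the whole second after the job is handed in: The cover is shut to within 4 mm and at rest, the hand has been withdrawn more than 120 mm from the tare sensor and more than 80 mm from the left one, the beaker stands upright on the pan, and beaker, bottles and spatula are within 15 mm of where they were, the bottles upright (value of joint cover below 0.004 m and velocity of joint cover below 0.005 m/s and distance between the grasp point and tare_sensor above 0.12 m and distance between the grasp point and left_sensor above 0.08 m and horizontal distance between beaker_mid and pan below 0.025 m and angle between each of beaker_mid, amber_bottle_mid, clear_bottle_mid's own z axis and vertical below 0.1 rad and distance of each of beaker_mid, amber_bottle_mid, clear_bottle_mid, spatula_grip from where it was at the start of the episode below 0.015 m); the robot touches nothing.
It fails at once if the terminal is touched (contact force between any of the fingers, the arm and terminal above 0.5 N).
It fails at once if the grip is pinched: its front and back faces are pressed together (contact force between the fingers and cover_c2 above 1 N and contact force between the fingers and cover_c3 above 1 N).
It fails at once if the balance or its cover is pushed with more than 30 N (contact force between any of the fingers, the arm and balance above 30 N).
It fails at once if the fingers come over the left-hand sensor (within 25 mm sideways, lower than about 50 mm above it) (horizontal distance between the grasp point and left_sensor below 0.025 m and z of the grasp point in the frame of left_sensor below 0.07 m).
It fails at once if the beaker, a bottle or the spatula is moved by more than 20 mm or lifted (distance of any of beaker_mid, amber_bottle_mid, clear_bottle_mid, spatula_grip from where it was at the start of the episode above 0.02 m).
It also fails if it takes over 45 s, if anything falls off the work surface, if the arm or the gripper's body presses on something with over 40 N, if the wrist force passes 120 N, or if a joint passes its speed limit or range.

## Working session

There is one attempt and no reset: what is moved stays moved. The work goes in short steps, Python scripts to look and compute and a tool call to move; the robot and the scene stay as the last step left them, time stands still between calls to the robot, and variables do not carry over. Pictures are saved under pics/ and viewed, at most 10 in all, crops included, and the job is handed in when it is done.

Besides the shell and the picture viewer there is one more tool, called after "Emit:" by a JSON object that holds its "api" and its "payload". step_arm: Moves the arm, as the interface text tells. Its arguments: {"type":"object","properties":{"deltas":{"type":"array"},"force":{"type":"number"}},"required":["deltas"]}

```bash
mkdir -p pics; cat > h.py <<'E'
from cell import arm
import numpy as np, cv2
def take(n,f):
    p,d=arm.snapshot(n); cv2.imwrite('pics/'+f+'.png',p[:,:,::-1]); np.save('pics/'+f+'.npy',d); return p,d
def world(n,d,u,v,z=None):
    c=arm.camera_info(n); K=np.array(c['camera_matrix']);R=np.array(c['R']);t=np.array(c['t'])
    r=np.linalg.inv(K)@[u,v,1]
    if z is None: return R.T@(r*d[int(v),int(u)]-t)
    o=-R.T@t; w=R.T@r; return o+w*(z-o[2])/w[2]
E
python3 - <<'E'
from h import *
for n in('top','scene'): take(n,n+'1')
s=arm.get_state();print(s['clock'],s['ee_pos'],s['tcp_rot'],s['gripper_width'],arm.nose_length)
c=arm.camera_info('top');print(c)
E
```

```text
0.1 [ 0.15058113 -0.58029944  0.22869637] [-3.13996524e+00 -1.54925147e-04  2.53764162e-01] 1.002277737066662 0.011
{'camera_matrix': array([[431.22251298,   0.        , 247.11994669],
       [  0.        , 431.22251298, 191.05184933],
       [  0.        ,   0.        ,   1.        ]]), 'R': array([[-0.03130756, -0.99950193, -0.00396601],
       [-0.97834174,  0.03145657, -0.20459208],
       [ 0.20461494, -0.00252517, -0.97883929]]), 't': array([0.06799343, 0.56639445, 0.98308832])}
```

View pics/top1.png

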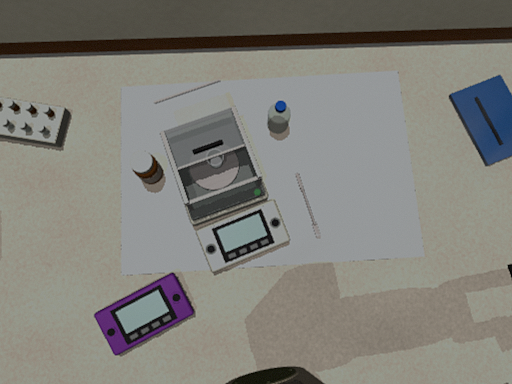

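View pics/scene1.png

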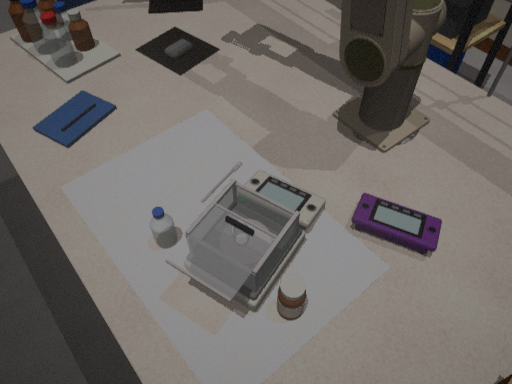

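The top view shows the grip bar near (207,147), the tare sensor near (276,223) and the left sensor near (210,248). The purple decoy is at lower left. I'll enlarge that area.

```bash
python3 - <<'E'
import cv2
p=cv2.imread('pics/top1.png')[90:280,130:330]
cv2.imwrite('pics/crop.png',cv2.resize(p,None,fx=3,fy=3,interpolation=cv2.INTER_CUBIC))
E
```

```text
(no output)
```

View pics/crop.png

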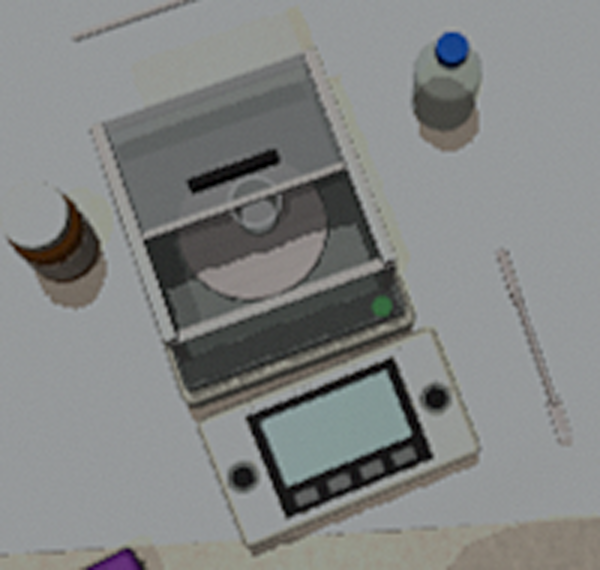

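The crop shows the bar from (190,186) to (278,157), the tare sensor at (435,398) and the left sensor at (242,476). The pane's front edge runs from (145,235) to (345,168).

```bash
python3 - <<'E'
from h import *
np.set_printoptions(precision=4,suppress=True)
d=np.load('pics/top1.npy')
f=lambda u,v:(130+(u+.5)/3-.5,90+(v+.5)/3-.5)
T=world('top',d,*f(435,398),.048);L=world('top',d,*f(242,476),.048)
print('tare',T,'left',L,np.linalg.norm(T-L)); y=(L-T)[:2]; print('yaw term',np.arctan2(-y[0],y[1]))
for q in[(193,184),(234,172),(276,158)]: print('grip z from depth',world('top',d,*map(round,f(*q))), 'z=.168:',world('top',d,*f(*q),.168))
for q in[(107,130),(310,55),(170,335),(390,265),(145,235),(345,168),(140,240),(342,172)]: print(q,world('top',d,*map(round,f(*q))),world('top',d,*f(*q),.158))
print('bottle cap',world('top',d,*map(round,f(452,48))),world('top',d,*map(round,f(38,215))))
E
```

```text
tare [ 0.4916 -0.0138  0.048 ] left [0.4343 0.1417 0.048 ] 0.16570702508413437
yaw term 0.35274732191610486
grip z from depth [0.6396 0.1645 0.1667] z=.168: [0.6392 0.1643 0.168 ]
grip z from depth [0.6464 0.1331 0.1712] z=.168: [0.6474 0.1341 0.168 ]
grip z from depth [0.6585 0.1024 0.1661] z=.168: [0.6571 0.103  0.168 ]
(107, 130) [0.6881 0.2312 0.1538] [0.6865 0.2296 0.158 ]
(310, 55) [0.7422 0.0763 0.1557] [0.7412 0.0763 0.158 ]
(170, 335) [0.5294 0.1833 0.1597] [0.529  0.1829 0.158 ]
(390, 265) [0.578  0.0208 0.1492] [0.5759 0.0218 0.158 ]
(145, 235) [0.605  0.2015 0.1555] [0.6044 0.2011 0.158 ]
(345, 168) [0.6509 0.0518 0.1558] [0.651  0.0525 0.158 ]
(140, 240) [0.5999 0.2055 0.1582] [0.6007 0.2047 0.158 ]
(342, 172) [0.6516 0.0541 0.1467] [0.648  0.0548 0.158 ]
bottle cap [ 0.7572 -0.0338  0.1232] [0.6365 0.2924 0.1114]
```

Emit:
{"api": "step_arm", "payload": {"deltas": [{"gripper": 0, "roll": -0.4}, {"gripper": 0, "tx": 0.5, "ty": -0.4}, {"gripper": 0, "tx": 1, "ty": -0.75}, {"gripper": 0, "tx": 1, "ty": -0.75}, {"gripper": 0, "tx": 1, "ty": -0.75}, {"gripper": 0, "tx": 1, "ty": -0.75}, {"gripper": 0, "tx": 1, "ty": -0.75}, {"gripper": 0, "tx": 1, "ty": -0.75}, {"gripper": 0, "tx": 1, "ty": -0.75}, {"gripper": 0, "tx": 1, "ty": -0.75}], "force": 10}}

```text
invalid input at $.deltas[0]: expected keys gripper, tx, ty, tz, roll
```

Emit:
{"api": "step_arm", "payload": {"deltas": [{"gripper": 0, "tx": 1, "ty": -0.75}, {"gripper": 0, "tx": 1, "ty": -0.75}, {"gripper": 0, "tx": 1, "ty": -0.75}, {"gripper": 0, "tx": 1, "ty": -0.75}, {"gripper": 0, "tx": 1, "ty": -0.75}, {"gripper": 0, "tx": 1, "ty": -0.75}, {"gripper": 0, "tx": 1, "ty": -0.75}, {"gripper": 0, "tx": 1, "ty": -0.75}, {"gripper": 0, "tx": 0.5, "ty": -0.4}, {"gripper": 0}]}}

```text
invalid input at $.deltas[0]: expected keys gripper, tx, ty, tz, roll
```

Emit:
{"api": "step_arm", "payload": {"deltas": [{"gripper": 0, "tx": 0, "ty": 0, "tz": 0, "roll": -0.4}, {"gripper": 0, "tx": 0.5, "ty": -0.4, "tz": 0, "roll": 0}, {"gripper": 0, "tx": 1, "ty": -0.75, "tz": 0, "roll": 0}, {"gripper": 0, "tx": 1, "ty": -0.75, "tz": 0, "roll": 0}, {"gripper": 0, "tx": 1, "ty": -0.75, "tz": 0, "roll": 0}, {"gripper": 0, "tx": 1, "ty": -0.75, "tz": 0, "roll": 0}, {"gripper": 0, "tx": 1, "ty": -0.75, "tz": 0, "roll": 0}, {"gripper": 0, "tx": 1, "ty": -0.75, "tz": 0, "roll": 0}, {"gripper": 0, "tx": 1, "ty": -0.75, "tz": 0, "roll": 0}, {"gripper": 0, "tx": 1, "ty": -0.75, "tz": 0, "roll": 0}], "force": 10}}

```text
clock: 1.1
ee_pos: [0.3064, -0.3635, 0.2292]
tcp_rot: [-3.141, 0.0, 0.302]
contact_force: [-0.3, -0.1, 0.2]
gripper_width: 0.192
grip_force: 0.0
```

Emit:
{"api": "step_arm", "payload": {"deltas": [{"gripper": 0, "tx": 1, "ty": -0.75, "tz": 0, "roll": 0}, {"gripper": 0, "tx": 1, "ty": -0.75, "tz": 0, "roll": 0}, {"gripper": 0, "tx": 1, "ty": -0.75, "tz": 0, "roll": 0}, {"gripper": 0, "tx": 1, "ty": -0.75, "tz": 0, "roll": 0}, {"gripper": 0, "tx": 1, "ty": -0.75, "tz": 0, "roll": 0}, {"gripper": 0, "tx": 1, "ty": -0.75, "tz": 0, "roll": 0}, {"gripper": 0, "tx": 1, "ty": -0.75, "tz": 0, "roll": 0}, {"gripper": 0, "tx": 1, "ty": -0.75, "tz": 0, "roll": 0}, {"gripper": 0, "tx": 0.5, "ty": -0.4, "tz": 0, "roll": 0}, {"gripper": 0, "tx": 0, "ty": 0, "tz": 0, "roll": 0}]}}

```text
clock: 2.1
ee_pos: [0.4619, -0.1471, 0.2291]
tcp_rot: [-3.141, 0.0, 0.305]
contact_force: [-0.4, 0.1, 0.2]
gripper_width: 0.004
grip_force: 0.0
```

Emit:
{"api": "step_arm", "payload": {"deltas": [{"gripper": 0, "tx": 0.5, "ty": -0.3, "tz": 0, "roll": 0}, {"gripper": 0, "tx": 1, "ty": -0.7, "tz": 0, "roll": 0}, {"gripper": 0, "tx": 1, "ty": -0.7, "tz": 0, "roll": 0}, {"gripper": 0, "tx": 1, "ty": -0.7, "tz": 0, "roll": 0}, {"gripper": 0, "tx": 1, "ty": -0.7, "tz": 0, "roll": 0}, {"gripper": 0, "tx": 1, "ty": -0.7, "tz": 0, "roll": 0}, {"gripper": 0, "tx": 1, "ty": -0.7, "tz": 0, "roll": 0}, {"gripper": 0, "tx": 1, "ty": -0.7, "tz": 0, "roll": 0}, {"gripper": 0, "tx": 1, "ty": -0.7, "tz": 0, "roll": 0}, {"gripper": 0, "tx": 1, "ty": -0.7, "tz": 0, "roll": 0}]}}

```text
clock: 3.1
ee_pos: [0.6398, 0.0798, 0.2292]
tcp_rot: [3.142, 0.0, 0.301]
contact_force: [0.3, 0.0, 0.5]
gripper_width: 0.0
grip_force: 0.0
```

Emit:
{"api": "step_arm", "payload": {"deltas": [{"gripper": 0, "tx": 1, "ty": -0.7, "tz": 0, "roll": 0}, {"gripper": 0, "tx": 1, "ty": -0.7, "tz": 0, "roll": 0}, {"gripper": 0, "tx": 0.6, "ty": -0.5, "tz": 0, "roll": 0}, {"gripper": 0, "tx": 0, "ty": 0, "tz": 0, "roll": 0}, {"gripper": 0, "tx": 0, "ty": 0, "tz": 0, "roll": 0}, {"gripper": 0, "tx": 0, "ty": 0, "tz": 0, "roll": 0}, {"gripper": 0, "tx": 0, "ty": 0, "tz": 0, "roll": 0}, {"gripper": 0, "tx": 0, "ty": 0, "tz": 0, "roll": 0}, {"gripper": 0, "tx": 0, "ty": 0, "tz": 0, "roll": 0}, {"gripper": 0, "tx": 0, "ty": 0, "tz": 0, "roll": 0}]}}

```text
clock: 4.1
ee_pos: [0.687, 0.1436, 0.2298]
tcp_rot: [3.142, -0.0, 0.301]
contact_force: [0.6, 0.0, -1.3]
gripper_width: 0.005
grip_force: 0.0
```

```bash
python3 - <<'E'
from h import *
s=arm.get_state();p,d=take('wrist','w1')
print(s['ee_pos'],s['tcp_rot'],arm.camera_info('wrist'))
cv2.imwrite('pics/w1.png',cv2.resize(p[:,:,::-1],(800,600)))
E
```

```text
[0.68698783 0.14361498 0.22984901] [ 3.14152086e+00 -2.38699803e-04  3.01454050e-01] {'camera_matrix': array([[286.3672812 ,   0.        , 251.133658  ],
       [  0.        , 286.3672812 , 189.07932411],
       [  0.        ,   0.        ,   1.        ]]), 'tool_from_camera': array([[ 7.06657484e-04, -9.60282467e-01, -2.79028823e-01,
         7.61729599e-02],
       [ 9.99998497e-01,  1.12036371e-03, -1.32319380e-03,
         1.09969021e-03],
       [ 1.58325358e-03, -2.79027468e-01,  9.60281815e-01,
        -1.54007708e-01],
       [ 0.00000000e+00,  0.00000000e+00,  0.00000000e+00,
         1.00000000e+00]])}
```

View pics/w1.png

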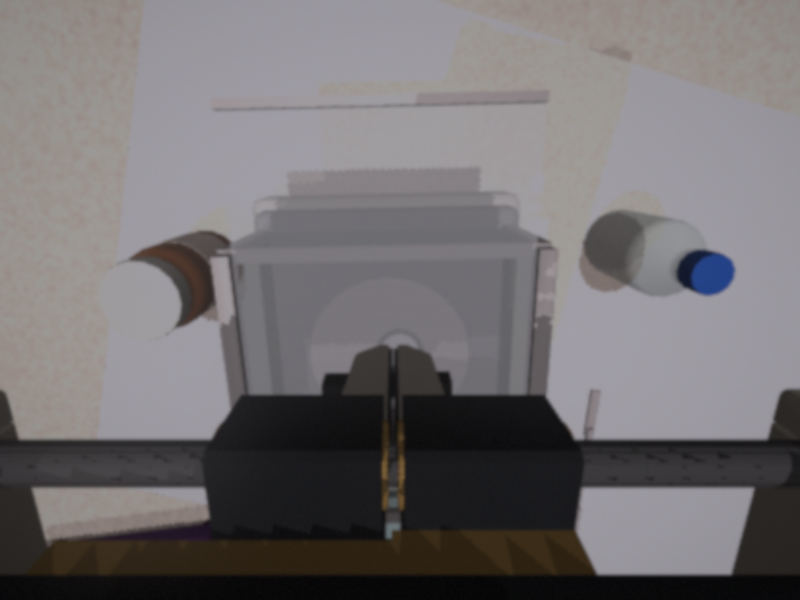

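The fingers are well aligned with the balance. The bar's ends are visible at x≈323 and 452, with its back edge at y≈373 (pixels of the 800x600 view). I'll check the clearance.

```bash
python3 - <<'E'
from h import *
c=arm.camera_info('wrist');K=c['camera_matrix'];M=c['tool_from_camera']
for u,v in[(323,373),(452,373)]:
  r=M[:3,:3]@np.linalg.inv(K)@[u*.64,v*.64,1];o=M[:3,3]
  print(o+r*((.2298-.168)-o[2])/r[2])
E
```

```text
[-0.02930827 -0.03588081  0.0618    ]
[-0.02920728  0.03234935  0.0618    ]
```

Emit:
{"api": "step_arm", "payload": {"deltas": [{"gripper": 0, "tx": 0, "ty": 0, "tz": 0.5, "roll": 0}, {"gripper": 0, "tx": 0, "ty": 0, "tz": 0.6, "roll": 0}, {"gripper": 0, "tx": 0, "ty": 0, "tz": 0.6, "roll": 0}, {"gripper": 0, "tx": 0, "ty": 0, "tz": 0.4, "roll": 0}, {"gripper": 0, "tx": 0, "ty": 0, "tz": 0.2, "roll": 0}, {"gripper": 0, "tx": 0, "ty": 0, "tz": 0.05, "roll": 0}, {"gripper": 0, "tx": 0, "ty": 0, "tz": 0, "roll": 0}, {"gripper": 0, "tx": -0.2, "ty": 0, "tz": 0, "roll": 0}, {"gripper": 0, "tx": -0.2, "ty": 0, "tz": 0, "roll": 0}, {"gripper": 0, "tx": -0.2, "ty": 0, "tz": 0, "roll": 0}]}}

```text
clock: 5.15
ee_pos: [0.6725, 0.1394, 0.1715]
tcp_rot: [3.141, -0.001, 0.302]
contact_force: [-0.1, -0.2, -0.3]
gripper_width: 0.008
grip_force: 0.0
```

Emit:
{"api": "step_arm", "payload": {"deltas": [{"gripper": 0, "tx": -0.15, "ty": 0, "tz": 0, "roll": 0}, {"gripper": 0, "tx": -0.15, "ty": 0, "tz": 0, "roll": 0}, {"gripper": 0, "tx": -0.15, "ty": 0, "tz": 0, "roll": 0}, {"gripper": 0, "tx": -0.15, "ty": 0, "tz": 0, "roll": 0}, {"gripper": 0, "tx": -0.15, "ty": 0, "tz": 0, "roll": 0}, {"gripper": 0, "tx": -0.15, "ty": 0, "tz": 0, "roll": 0}, {"gripper": 0, "tx": -0.15, "ty": 0, "tz": 0, "roll": 0}, {"gripper": 0, "tx": -0.15, "ty": 0, "tz": 0, "roll": 0}, {"gripper": 0, "tx": -0.15, "ty": 0, "tz": 0, "roll": 0}, {"gripper": 0, "tx": -0.15, "ty": 0, "tz": 0, "roll": 0}]}}

```text
clock: 6.15
ee_pos: [0.6366, 0.1282, 0.1709]
tcp_rot: [3.142, -0.0, 0.302]
contact_force: [1.2, -0.5, 0.8]
gripper_width: 0.003
grip_force: 0.7
```

```bash
python3 - <<'E'
from h import *
p,d=take('top','top2')
p=p[90:280,130:330,::-1]
cv2.imwrite('pics/crop2.png',cv2.resize(p,None,fx=3,fy=3,interpolation=cv2.INTER_CUBIC))
E
```

```text
(no output)
```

View pics/crop2.png

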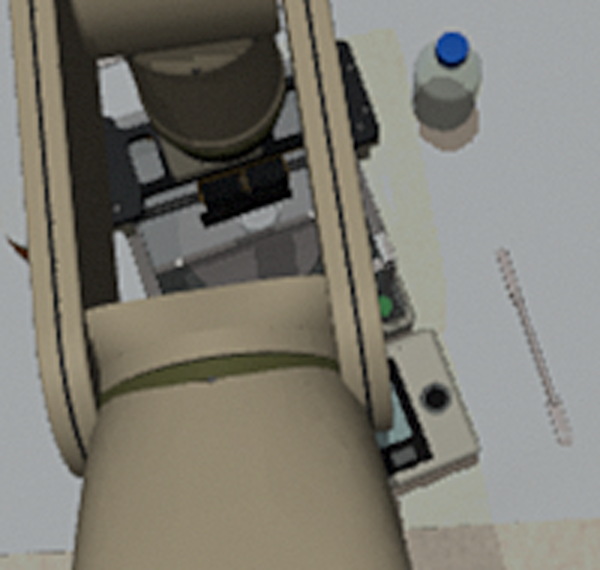

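The bar is at about (200–290, 195–225) in the crop and moving ahead of the fingers. The contact force is about 1 N, as expected.

Emit:
{"api": "step_arm", "payload": {"deltas": [{"gripper": 0, "tx": -0.15, "ty": 0, "tz": 0, "roll": 0}, {"gripper": 0, "tx": -0.15, "ty": 0, "tz": 0, "roll": 0}, {"gripper": 0, "tx": -0.15, "ty": 0, "tz": 0, "roll": 0}, {"gripper": 0, "tx": -0.15, "ty": 0, "tz": 0, "roll": 0}, {"gripper": 0, "tx": -0.15, "ty": 0, "tz": 0, "roll": 0}, {"gripper": 0, "tx": -0.15, "ty": 0, "tz": 0, "roll": 0}, {"gripper": 0, "tx": -0.15, "ty": 0, "tz": 0, "roll": 0}, {"gripper": 0, "tx": -0.15, "ty": 0, "tz": 0, "roll": 0}, {"gripper": 0, "tx": -0.15, "ty": 0, "tz": 0, "roll": 0}, {"gripper": 0, "tx": -0.1, "ty": 0, "tz": 0, "roll": 0}]}}

```text
clock: 7.2
ee_pos: [0.6019, 0.1174, 0.1709]
tcp_rot: [-3.142, 0.0, 0.302]
contact_force: [1.4, -0.5, 0.2]
gripper_width: 0.002
grip_force: 0.6
```

Emit:
{"api": "step_arm", "payload": {"deltas": [{"gripper": 0, "tx": -0.05, "ty": 0, "tz": 0, "roll": 0}, {"gripper": 0, "tx": -0.05, "ty": 0, "tz": 0, "roll": 0}, {"gripper": 0, "tx": -0.05, "ty": 0, "tz": 0, "roll": 0}, {"gripper": 0, "tx": -0.05, "ty": 0, "tz": 0, "roll": 0}, {"gripper": 0, "tx": -0.05, "ty": 0, "tz": 0, "roll": 0}, {"gripper": 0, "tx": -0.05, "ty": 0, "tz": 0, "roll": 0}, {"gripper": 0, "tx": -0.05, "ty": 0, "tz": 0, "roll": 0}, {"gripper": 0, "tx": 0, "ty": 0, "tz": 0, "roll": 0}, {"gripper": 0, "tx": 0, "ty": 0, "tz": 0, "roll": 0}, {"gripper": 0, "tx": 0, "ty": 0, "tz": 0, "roll": 0}]}}

```text
clock: 8.2
ee_pos: [0.5937, 0.115, 0.1708]
tcp_rot: [-3.141, 0.0, 0.302]
contact_force: [0.3, 0.1, 0.9]
gripper_width: 0.006
grip_force: 0.0
```

Emit:
{"api": "step_arm", "payload": {"deltas": [{"gripper": 0, "tx": -0.05, "ty": 0, "tz": 0, "roll": 0}, {"gripper": 0, "tx": -0.05, "ty": 0, "tz": 0, "roll": 0}, {"gripper": 0, "tx": -0.05, "ty": 0, "tz": 0, "roll": 0}, {"gripper": 0, "tx": -0.05, "ty": 0, "tz": 0, "roll": 0}, {"gripper": 0, "tx": -0.05, "ty": 0, "tz": 0, "roll": 0}, {"gripper": 0, "tx": 0, "ty": 0, "tz": 0, "roll": 0}, {"gripper": 0, "tx": 0, "ty": 0, "tz": 0, "roll": 0}, {"gripper": 0, "tx": 0, "ty": 0, "tz": 0, "roll": 0}, {"gripper": 0, "tx": 0, "ty": 0, "tz": 0, "roll": 0}, {"gripper": 0, "tx": 0, "ty": 0, "tz": 0, "roll": 0}]}}

```text
clock: 9.2
ee_pos: [0.5894, 0.1136, 0.1709]
tcp_rot: [3.142, -0.004, 0.302]
contact_force: [9.9, 3.8, -6.3]
gripper_width: 0.005
grip_force: 5.4
```

The force rose to about 10 N and holds, so the cover is at its stop. I'll back off, lift and check.

Emit:
{"api": "step_arm", "payload": {"deltas": [{"gripper": 0, "tx": 0.1, "ty": 0, "tz": 0, "roll": 0}, {"gripper": 0, "tx": 0.3, "ty": 0, "tz": 0, "roll": 0}, {"gripper": 0, "tx": 0.5, "ty": 0, "tz": 0, "roll": 0}, {"gripper": 0, "tx": 0.2, "ty": 0, "tz": -0.5, "roll": 0}, {"gripper": 0, "tx": 0, "ty": 0, "tz": -0.9, "roll": 0}, {"gripper": 0, "tx": 0, "ty": 0, "tz": -0.9, "roll": 0}, {"gripper": 0, "tx": 0, "ty": 0, "tz": -0.3, "roll": 0}, {"gripper": 0, "tx": 0, "ty": 0, "tz": 0, "roll": 0}, {"gripper": 0, "tx": 0, "ty": 0, "tz": 0, "roll": 0}, {"gripper": 0, "tx": 0, "ty": 0, "tz": 0, "roll": 0}]}}

```text
clock: 10.2
ee_pos: [0.6134, 0.1212, 0.2343]
tcp_rot: [-3.141, 0.002, 0.302]
contact_force: [-1.2, 0.2, -0.0]
gripper_width: 0.003
grip_force: 0.0
```

```bash
python3 - <<'E'
from h import *
s=arm.get_state();print(s['ee_pos'],s['tcp_rot'])
p,d=take('scene','s2')
p=p[160:310,150:350,::-1]
cv2.imwrite('pics/s2c.png',cv2.resize(p,None,fx=4,fy=4,interpolation=cv2.INTER_CUBIC))
E
```

```text
[0.61341414 0.12115964 0.23425041] [-3.14108932e+00  2.47052223e-03  3.01840432e-01]
```

View pics/s2c.png

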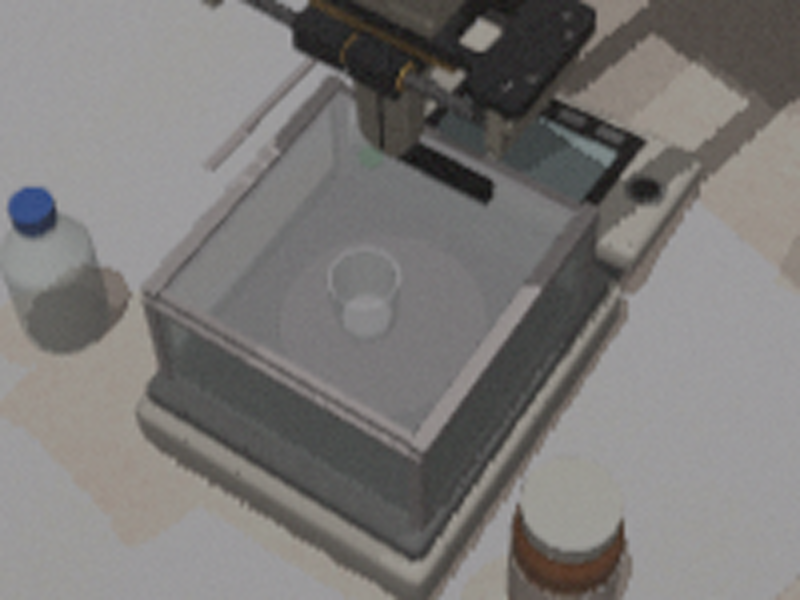

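The cover is shut: the pane is flush with the rear rail, from (150,295) to (415,455), the bar is at the front at (450,175), and the beaker is undisturbed. Next I'll move over the tare sensor.

Emit:
{"api": "step_arm", "payload": {"deltas": [{"gripper": 0, "tx": -0.5, "ty": 0.3, "tz": 0, "roll": 0}, {"gripper": 0, "tx": -0.8, "ty": 0.5, "tz": 0, "roll": 0}, {"gripper": 0, "tx": -0.9, "ty": 0.5, "tz": 0, "roll": 0}, {"gripper": 0, "tx": -0.9, "ty": 0.5, "tz": 0, "roll": 0}, {"gripper": 0, "tx": -0.9, "ty": 0.5, "tz": 0, "roll": 0}, {"gripper": 0, "tx": -0.9, "ty": 0.5, "tz": 0, "roll": 0}, {"gripper": 0, "tx": -0.8, "ty": 0.5, "tz": 0, "roll": 0}, {"gripper": 0, "tx": -0.56, "ty": 0.4, "tz": 0, "roll": 0}, {"gripper": 0, "tx": 0, "ty": 0, "tz": 0, "roll": 0}, {"gripper": 0, "tx": 0, "ty": 0, "tz": 0, "roll": 0}]}}

```text
clock: 11.25
ee_pos: [0.4924, -0.0136, 0.2357]
tcp_rot: [-3.141, -0.0, 0.301]
contact_force: [-0.7, 0.2, -0.1]
gripper_width: 0.008
grip_force: 0.0
```

```bash
python3 - <<'E'
from h import *
s=arm.get_state();print(s['ee_pos'],s['tcp_rot'])
p,d=take('wrist','w2')
cv2.imwrite('pics/w2.png',cv2.resize(p[:,:,::-1],(800,600)))
E
```

```text
[ 0.49242783 -0.01357351  0.2357459 ] [-3.14126386e+00 -2.49682420e-04  3.00900830e-01]
```

View pics/w2.png

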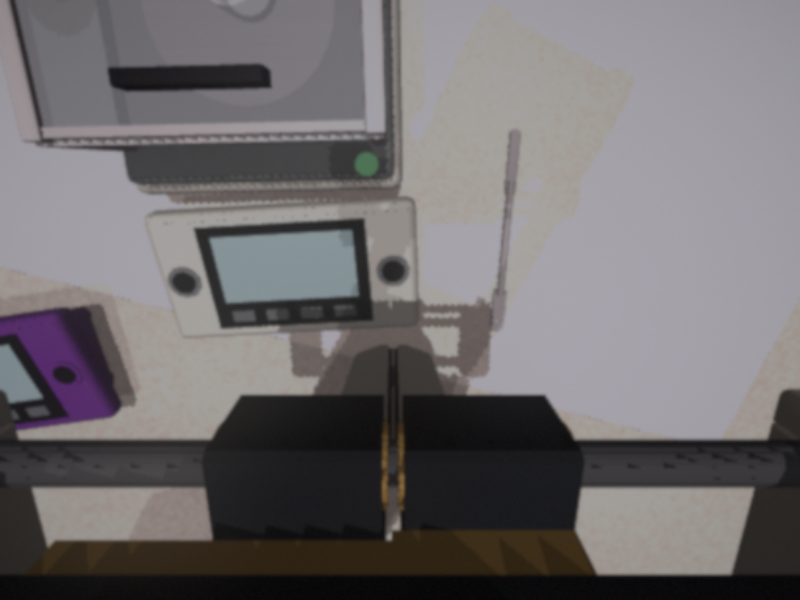

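The wrist view shows the tare window at (393,270), directly ahead, and the cover shut. I'll check its position at z=.048 before descending.

```bash
python3 - <<'E'
from h import *
c=arm.camera_info('wrist');K=c['camera_matrix'];M=c['tool_from_camera']
r=M[:3,:3]@np.linalg.inv(K)@[393*.64,270*.64,1];o=M[:3,3]
print(o+r*((.2357-.048)-o[2])/r[2])
E
```

```text
[-0.00239366  0.00108679  0.1877    ]
```

Emit:
{"api": "step_arm", "payload": {"deltas": [{"gripper": 0, "tx": -0.05, "ty": 0, "tz": 0.5, "roll": 0}, {"gripper": 0, "tx": 0, "ty": 0, "tz": 0.9, "roll": 0}, {"gripper": 0, "tx": 0, "ty": 0, "tz": 0.9, "roll": 0}, {"gripper": 0, "tx": 0, "ty": 0, "tz": 0.9, "roll": 0}, {"gripper": 0, "tx": 0, "ty": 0, "tz": 0.9, "roll": 0}, {"gripper": 0, "tx": 0, "ty": 0, "tz": 0.8, "roll": 0}, {"gripper": 0, "tx": 0, "ty": 0, "tz": 0.5, "roll": 0}, {"gripper": 0, "tx": 0, "ty": 0, "tz": 0.35, "roll": 0}, {"gripper": 0, "tx": 0, "ty": 0, "tz": 0.1, "roll": 0}, {"gripper": 0, "tx": 0, "ty": 0, "tz": 0, "roll": 0}]}}

```text
clock: 12.3
ee_pos: [0.4913, -0.0139, 0.0897]
tcp_rot: [-3.142, -0.0, 0.302]
contact_force: [0.2, 0.1, -0.0]
gripper_width: 0.004
grip_force: 0.0
```

Emit:
{"api": "step_arm", "payload": {"deltas": [{"gripper": 0, "tx": 0, "ty": 0, "tz": 0, "roll": 0}, {"gripper": 0, "tx": 0, "ty": 0, "tz": 0, "roll": 0}, {"gripper": 0, "tx": 0, "ty": 0, "tz": 0, "roll": 0}, {"gripper": 0, "tx": 0, "ty": 0, "tz": 0, "roll": 0}, {"gripper": 0, "tx": 0, "ty": 0, "tz": 0, "roll": 0}, {"gripper": 0, "tx": 0, "ty": 0, "tz": 0, "roll": 0}, {"gripper": 0, "tx": 0, "ty": 0, "tz": 0, "roll": 0}, {"gripper": 0, "tx": 0, "ty": 0, "tz": 0, "roll": 0}, {"gripper": 0, "tx": 0, "ty": 0, "tz": 0, "roll": 0}, {"gripper": 0, "tx": 0, "ty": 0, "tz": 0, "roll": 0}]}}

```text
clock: 13.3
ee_pos: [0.4911, -0.014, 0.0896]
tcp_rot: [-3.142, 0.0, 0.302]
contact_force: [-1.0, -1.1, 0.3]
gripper_width: 0.006
grip_force: 0.0
```

Emit:
{"api": "step_arm", "payload": {"deltas": [{"gripper": 0, "tx": 0, "ty": 0, "tz": 0, "roll": 0}, {"gripper": 0, "tx": 0, "ty": 0, "tz": 0, "roll": 0}, {"gripper": 0, "tx": 0, "ty": 0, "tz": 0, "roll": 0}, {"gripper": 0, "tx": 0, "ty": 0, "tz": 0, "roll": 0}, {"gripper": 0, "tx": 0, "ty": 0, "tz": 0, "roll": 0}, {"gripper": 0, "tx": 0, "ty": 0, "tz": 0, "roll": 0}, {"gripper": 0, "tx": 0, "ty": 0, "tz": 0, "roll": 0}, {"gripper": 0, "tx": 0, "ty": 0, "tz": 0, "roll": 0}, {"gripper": 0, "tx": 0, "ty": 0, "tz": 0, "roll": 0}, {"gripper": 0, "tx": 0, "ty": 0, "tz": 0, "roll": 0}]}}

```text
clock: 14.3
ee_pos: [0.4911, -0.014, 0.0896]
tcp_rot: [3.142, 0.0, 0.302]
contact_force: [0.2, 0.1, 0.0]
gripper_width: 0.006
grip_force: 0.0
```

Dwell is done. Next I'll withdraw up, then to the right.

Emit:
{"api": "step_arm", "payload": {"deltas": [{"gripper": 0, "tx": 0, "ty": 0, "tz": -0.5, "roll": 0}, {"gripper": 0, "tx": 0, "ty": 0, "tz": -0.9, "roll": 0}, {"gripper": 0, "tx": 0, "ty": 0, "tz": -1, "roll": 0}, {"gripper": 0, "tx": 0, "ty": 0, "tz": -1, "roll": 0}, {"gripper": 0, "tx": 0, "ty": 0, "tz": -1, "roll": 0}, {"gripper": 0, "tx": 0, "ty": 0.5, "tz": -1, "roll": 0}, {"gripper": 0, "tx": 0, "ty": 0.9, "tz": -0.5, "roll": 0}, {"gripper": 0, "tx": 0, "ty": 0.9, "tz": 0, "roll": 0}, {"gripper": 0, "tx": 0, "ty": 0.9, "tz": 0, "roll": 0}, {"gripper": 0, "tx": 0, "ty": 0.9, "tz": 0, "roll": 0}]}}

```text
clock: 15.3
ee_pos: [0.522, -0.1127, 0.2386]
tcp_rot: [3.141, -0.001, 0.302]
contact_force: [0.0, -0.1, -0.0]
gripper_width: 0.006
grip_force: 0.0
```

Emit:
{"api": "step_arm", "payload": {"deltas": [{"gripper": 0, "tx": 0, "ty": 0.9, "tz": 0, "roll": 0}, {"gripper": 0, "tx": 0, "ty": 0.9, "tz": 0, "roll": 0}, {"gripper": 0, "tx": 0, "ty": 0.9, "tz": 0, "roll": 0}, {"gripper": 0, "tx": 0, "ty": 0.5, "tz": 0, "roll": 0}, {"gripper": 0, "tx": 0, "ty": 0, "tz": 0, "roll": 0}, {"gripper": 0, "tx": 0, "ty": 0, "tz": 0, "roll": 0}, {"gripper": 0, "tx": 0, "ty": 0, "tz": 0, "roll": 0}, {"gripper": 0, "tx": 0, "ty": 0, "tz": 0, "roll": 0}, {"gripper": 0, "tx": 0, "ty": 0, "tz": 0, "roll": 0}, {"gripper": 0, "tx": 0, "ty": 0, "tz": 0, "roll": 0}]}}

```text
clock: 16.3
ee_pos: [0.5453, -0.1878, 0.2372]
tcp_rot: [3.142, -0.0, 0.302]
contact_force: [0.4, 0.1, -0.5]
gripper_width: 0.005
grip_force: 0.0
```

```bash
python3 - <<'E'
from cell import arm
print(arm.get_state()['ee_pos']); print(arm.hand_in())
E
```

```text
[ 0.5453358  -0.18779502  0.23723156]
the job is handed in; nothing more can be done
None
```

The cover is pushed shut against its stop, the fingertips dwelt about 3 cm above the tare sensor for 2 s, the hand is withdrawn, and the job was handed in at about 16 s; no verdict was returned.

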